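# Find the high side of a tilted wafer carrier and clock it to the index

### The job

The wafer carrier on the rotary stage sits slightly tilted. Take the dial indicator from its rest, touch its tip gently, within its plunger's travel, to the carrier's face inside each of the four marks in turn, clockwise from the red pointer as seen from above, to find which side is high, and stand the indicator back in its rest. Then turn the stage by its black handle until the high side of the face lies at the red pointer, over the tilt screw, keeping fingers off the carrier and leaving the other things alone.

Things in the scene. Friction and masses are not known exactly. Their poses are not given: they have to be found in the camera images.
- stage: Rotary stage fixed to the bench: grey round housing 264 mm across, 50 mm high; on it a steel table 240 mm across, top 62 mm high. Origin on the bench under its vertical axis (z). Its -x side bears the red pointer on the rim and the tilt screw; white marks at +y, +x, -y. Table, handle and carrier turn together, over a full turn either way; drag 0.16 N m keeps them where left.
- face (a point): Centre of the face of the wafer carrier, a pale disc 160 mm across with grey ring grooves on the turning table. It lies on the stage's axis, 80 mm high. The flat face is tilted about it by about 2.5 degrees: its rim 3.5 mm up on one side, down on the other. Which side is high differs each time, and the handle does not mark it. z is square to the face; x and y mark nothing to be seen.
- check_1 (a point): First check point: fixed to the stage housing, 62 mm from the axis towards the red pointer, 80 mm above the bench (the height of the face if it were level). Touch the face here, within 30 mm.
- check_2 (a point): Second check point, the same at the next mark clockwise from the pointer seen from above (the +y side of the stage).
- check_3 (a point): Third check point, the same at the mark opposite the pointer (the +x side of the stage).
- check_4 (a point): Fourth check point, the same at the last mark (the -y side of the stage).
- handle (a point): Centre of the grip of the upright round black handle, 24 mm in diameter, that stands on the turning table 104 mm from the axis; its grip revolves freely on its pin like a crank. The point lies 112 mm above the bench; the handle's top is 20 mm above it and the high side of the carrier's rim about 28 mm below it.
- dial (a point): Centre of the dial indicator's dial, an aluminium disc 58 mm across on edge, 24 mm thick along this point's x (grip its two flat faces; white dial on +x). z is up. Below: a 29 mm collar, underside 34 mm under this point; a 10 mm stem to 66 mm below; then the plunger with its red ball tip. A 10 mm wide cap tops it 38 mm above. About 0.19 kg.
- tip (a point): Lowest point of the red ball tip of the indicator's plunger, 96 mm below the dial's centre when free; it moves up along the indicator's axis as the plunger is pushed in.
- plunger (a joint): How far the plunger is pushed in, in m: 0 free, 0.012 at the end of its travel. Spring: 0.7 N to start, rising 0.12 N per mm. The needle turns half a turn for 10 mm.
- rest (a point): Where the dial's centre lies when the indicator stands in its rest, a blue steel bridge 110 x 84 mm, its plate top 72 mm high (34 mm below this point), with an 18 mm upright hole through the 24 mm plate for the stem; the collar sits on the plate. The rest is fixed to the bench.
Things that resemble listed ones, but are neither listed nor needed, are in the scene too. Of the things like the part that bears rest, leave any that is yellow; of the rest the smaller one is meant. Leave any green look-alike of the part that bears dial alone.

How it is judged:
By the outcome, as a careful person would: the job done as asked, in the order asked, and still so for the second after the job is handed in, with the robot touching nothing.
It also fails if it takes over 72 s, if anything falls off the work surface, if the arm or the gripper's body presses on something with over 40 N, if the wrist force passes 120 N, or if a joint passes its speed limit or range.

### The arm

A 7-joint arm with a two-finger parallel gripper is mounted at the origin on the work surface. World frame = base frame: x ahead of the robot, y to its left, z up, the work surface at z = 0. Lengths are in m, angles in rad, forces in N, time in s.
With the tool pointing down it reaches from about 0.35 to 0.9 m from the base axis. Payload 8.1 kg.
Tool frame: the origin (TCP) lies midway between the tips of the shut fingers; the grasp point (between the pads) lies 19 mm behind it; z points along the fingers, y is the direction in which the jaws open and shut (so a half turn about z gives the same grasp; the last joint's range is limited). The gripper opens to 92 mm and grips with 3 to 60 N. Pads are 19 mm wide; open, the fingers measure 130 mm over their backs; the gripper's body (75 mm by 190 mm) begins 47 mm behind the grasp point.
Start: joints at [-1.298, 0.434, 0.025, 1.573, -0.012, 1.134, -0.075], TCP at [0.229, 0.581, 0.227] pointing down, gripper open.
Joint ranges: [-2.62, 2.62], [-0.44, 2.09], [-1.27, 1.32], [0.08, 2.57], [-1.32, 4.46], [0.12, 2], [-2.74, 2.74]. Speed limits (rad/s): [2.22, 2.22, 3.01, 3.01, 3.14, 3.14, 3.14].

### API

Orientations are given as a rotation vector (axis times angle).
In Python, from cell import monitor, get_image, get_calibration, workorder, look_for, masks_of gives the robot as it stands.
- The arm moves only by the shell command python3 -m crank 'ROWS' [FORCE]. ROWS is JSON, a list of rows, each a list of 3 entries, a list of its own where there are three numbers: the shift along the tool's x, y, z in cm, then the turn about the tool's z in degrees, then the closure in counts, from 0 (fully open) to 255 (shut). A call has 1 to 5 rows; each row shifts and turns the commanded pose from where the row before left it, along the tool's axes as they then stand; what a row does not reach is not made up. A row lasts 1/10 s, in which the tool goes at most 50 mm and 8.59 degrees, less where a joint would pass 70% of its speed; a pose out of reach is approached as far as the arm can. A call with a gripper value outside its range is refused whole. The fingers move at their own pace and stop on an object; FORCE is the grip in N (left out, the last holds). Time passes only in rows, so rows that do not move let the fingers close. It gives the time, the measured TCP pose, the force and the opening at its end, in the units of the state.
- monitor.observe(): the state, without advancing time (a new reading comes with each control period).
- get_image(name): name is "side" or "top"; returns (picture, depth): 420x560x3 uint8, red, green, blue; 420x560 float32, m along the optical axis (not along the pixel's ray), 0 where there is no reading.
- get_calibration(name): a dict with "fx", "fy", "cx", "cy" (pixels), "R" (3x3) and "t" (3): a world point X has camera coordinates R X + t. Camera axes: x right, y down, z forward; pixel columns grow to the right and rows downward; lengths in m; the calibration is good to about 2 mm. A picture is of the moment at which its call begins. get_calibration takes no time and is no camera call.
- workorder.sign_off(): hands the job in, once; it reports no verdict.
Trained networks look in the newest picture that a camera, given by its name, has taken for a name from the list of things; names that differ only in an ending like _2 or _b are one class to them, and where a whole thing is asked for, a point or a joint stands for the part that bears it (a point fixed in the world has none). Each returns a list of dicts, best first, with "score" (0 to 1); they miss things now and then, are a little off and sometimes report something else, mostly with a low value. They report only what shows in the picture. A call takes as long as a camera call. They do not tell look-alikes from the thing itself.
- look_for(label, camera): "location" ([x, y, z] in m, in world coordinates, good to about 4 mm: the middle of the surface that is visible of it).
- masks_of(label, camera): "region" (420x560 bool, what is visible of it).
The state is a dict: "clock": time; "joints": joint angles; "dq": joint speeds; "joint_efforts": joint torques, N m; "position": TCP position; "ee_rot": TCP orientation; "force": force on the tool from outside, world axes, zero at the start; "ft_torque": the same for the moment, N m; "width": opening from 0.0 (shut) to 1.0 (fully open).
Only numpy, scipy, OpenCV 4.12 (cv2) and the standard library are available. Lean on these libraries where they do the work, as an engineer would, in place of code of your own. Each camera call takes 0.05 s, during which the arm holds its last target.

## Working session

There is one attempt and no reset: what is moved stays moved. The work goes in short steps, Python scripts to look and compute and a shell command to move; the robot and the scene stay as the last step left them, time stands still between calls to the robot, and variables do not carry over. Pictures are saved under pics/ and viewed, and the job is handed in when it is done.

```bash
ls; mkdir -p pics
python3 - <<'E'
from cell import monitor, get_image, get_calibration
import cv2
print(monitor.observe())
for n in ("side","top"):
    p,d=get_image(n); cv2.imwrite(f"pics/{n}0.png",p[:,:,::-1]); c=get_calibration(n); print(n,c)
E
```

```text
pics
{'clock': 0.0, 'joints': array([-1.29760109,  0.43521262,  0.02496445,  1.57411616, -0.01159629,
        1.13402355, -0.07514909]), 'dq': array([ 0.0020484 ,  0.00072969,  0.00051371, -0.00061737,  0.0002743 ,
       -0.00014186,  0.00040346]), 'joint_efforts': array([ 1.00992831e-03, -6.67836714e+01,  9.85711589e-01, -3.14462328e+01,
       -6.05970528e-02,  4.29360266e-02,  1.84651581e-04]), 'position': array([0.22923882, 0.58086938, 0.22594396]), 'ee_rot': array([-5.86970280e-01, -3.08611003e+00,  2.52427522e-03]), 'force': array([0.38577088, 0.3465752 , 0.99182137]), 'ft_torque': array([0.02584904, 0.01151524, 0.0120414 ]), 'width': 0.9987568379962926}
side {'fx': 538.4699964467783, 'fy': 538.4699964467783, 'cx': 283.43051525801826, 'cy': 219.80882115350374, 'R': array([[ 0.51193814, -0.85885824, -0.01678868],
       [-0.54875324, -0.31193307, -0.77560792],
       [ 0.66090031,  0.40627612, -0.63099168]]), 't': array([-0.12422314,  0.32450516,  1.06229419])}
top {'fx': 381.36594031712417, 'fy': 381.36594031712417, 'cx': 281.3703473479799, 'cy': 204.08416786324588, 'R': array([[-0.10546222, -0.99442085,  0.00221393],
       [-0.96837531,  0.10219325, -0.22760886],
       [ 0.22611275, -0.02614805, -0.97375012]]), 't': array([0.11856021, 0.42557337, 0.91639434])}
```

View pics/side0.png

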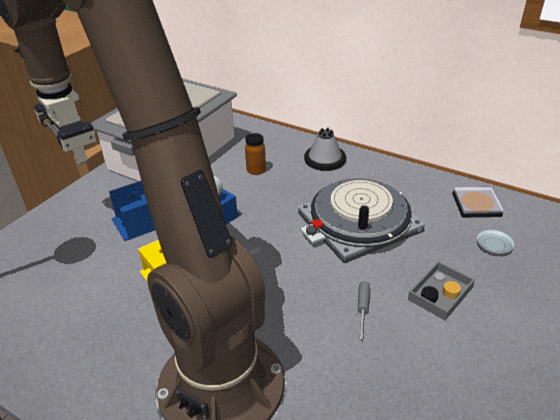

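View pics/top0.png

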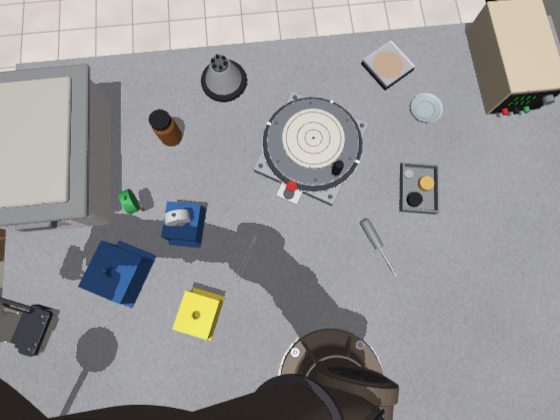

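The top view shows the stage near (313,140), with the red pointer at (291,187) and the black handle at (337,168). The indicator stands in the smaller blue rest at (180,220). The large blue rest at (115,272), the yellow one at (198,314) and the green indicator at (128,201) are decoys. Next I'll measure positions.

```bash
cat > h.py <<'E'
import numpy as np, cv2
from cell import monitor, get_image, get_calibration, look_for, masks_of
def cloud(n,d):
    c=get_calibration(n); v,u=np.mgrid[0:420,0:560]
    P=np.stack([(u-c['cx'])/c['fx']*d,(v-c['cy'])/c['fy']*d,d],-1)
    return (P-c['t'])@c['R']   # R^T(p-t)
def proj(n,X):
    c=get_calibration(n); p=np.asarray(X)@c['R'].T+c['t']
    return np.stack([p[...,0]/p[...,2]*c['fx']+c['cx'],p[...,1]/p[...,2]*c['fy']+c['cy']],-1)
def ray(n,u,v,z):
    c=get_calibration(n); d=c['R'].T@np.array([(u-c['cx'])/c['fx'],(v-c['cy'])/c['fy'],1]); o=-c['R'].T@c['t']
    return o+d*(z-o[2])/d[2]
def crop(n,p,u0,v0,u1,v1,name,s=5):
    cv2.imwrite(f"pics/{name}.png",cv2.resize(p[v0:v1,u0:u1,::-1],None,fx=s,fy=s,interpolation=cv2.INTER_CUBIC))
E
python3 - <<'E'
from h import *
np.set_printoptions(precision=4,suppress=True)
p,d=get_image("top"); X=cloud("top",d); np.savez("t0.npz",p=p,X=X)
crop("top",p,150,185,220,255,"dialtop",8)
crop("top",p,250,85,380,210,"stagetop",5)
for l in ("stage","dial","handle","rest","face"):
    print(l,[(np.round(r['location'],4),round(r['score'],2)) for r in look_for(l,"top")])
q,d2=get_image("side"); np.savez("s0.npz",p=q,X=cloud("side",d2))
for l in ("stage","dial","handle","rest"):
    print('side',l,[(np.round(r['location'],4),round(r['score'],2)) for r in look_for(l,"side")])
crop("side",q,295,165,430,265,"stageside",5)
crop("side",q,100,160,260,280,"dialside",5)
E
```

```text
stage [(array([ 0.5687, -0.02  ,  0.0627]), 0.98)]
dial [(array([0.4146, 0.323 , 0.1252]), 0.95), (array([0.467 , 0.4345, 0.1123]), 0.92)]
handle [(array([ 0.5867, -0.0213,  0.0612]), 0.89)]
rest [(array([0.1923, 0.2916, 0.0696]), 0.89), (array([0.3073, 0.4738, 0.0937]), 0.77), (array([0.3929, 0.3098, 0.077 ]), 0.73)]
face []
side stage [(array([ 0.5401, -0.0468,  0.0647]), 0.92)]
side dial [(array([0.4199, 0.2962, 0.1193]), 0.39)]
side handle [(array([ 0.5659, -0.0353,  0.0696]), 0.97)]
side rest [(array([0.4324, 0.2779, 0.0545]), 0.85), (array([0.2723, 0.4666, 0.0784]), 0.82), (array([0.1662, 0.3196, 0.0689]), 0.62)]
```

View pics/dialtop.png

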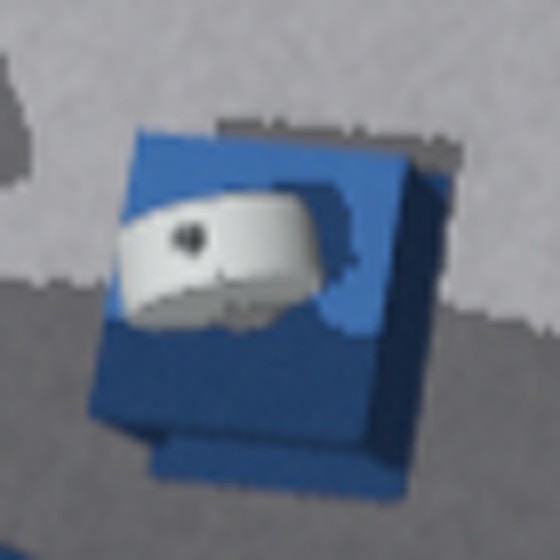

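View pics/stagetop.png

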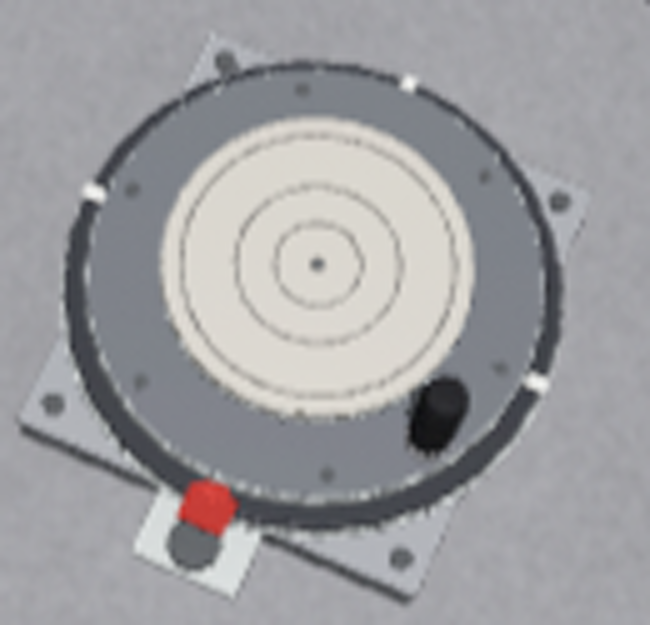

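View pics/dialside.png

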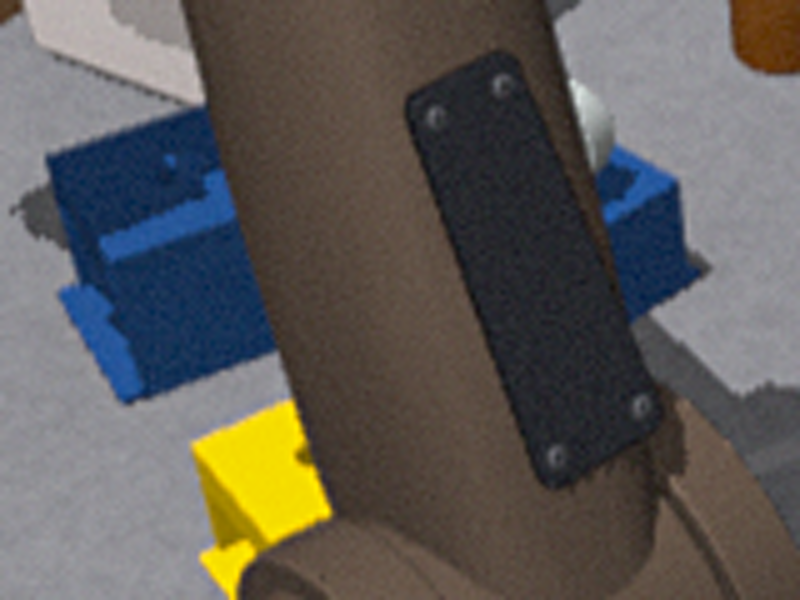

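View pics/stageside.png

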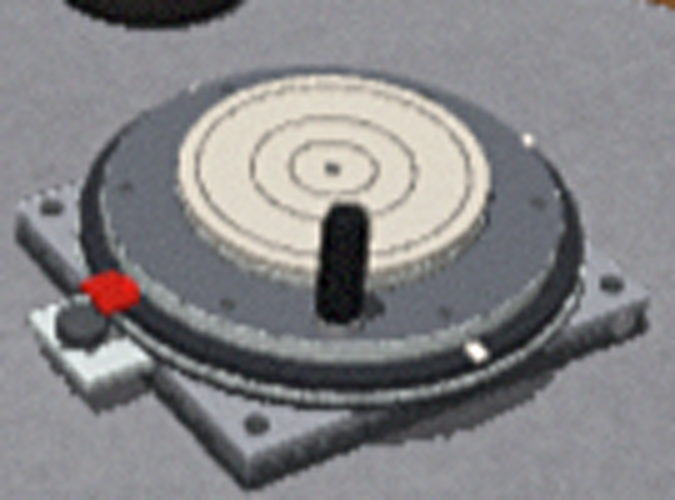

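```bash
cat > fit.py <<'E'
from h import *
np.set_printoptions(precision=4,suppress=True)
def tri(a,b):
    A=[];B=[]
    for n,(u,v) in (("top",a),("side",b)):
        c=get_calibration(n); d=c['R'].T@np.array([(u-c['cx'])/c['fx'],(v-c['cy'])/c['fy'],1]); d/=np.linalg.norm(d); o=-c['R'].T@c['t']
        M=np.eye(3)-np.outer(d,d); A.append(M);B.append(M@o)
    x=np.linalg.lstsq(np.vstack(A),np.hstack(B),rcond=None)[0]; return x
E
python3 - <<'E'
from fit import *
T=np.load("t0.npz");S=np.load("s0.npz")
Xt,Xs=T['X'],S['X']
print("face ctr tri",tri((313.4,137.8),(361.4,198.6)),"ray.08",ray("top",313.4,137.8,.08),ray("side",361.4,198.6,.08))
C=ray("top",313.4,137.8,.08)[:2]
for nm,a,b in (("+y",(268.6,123),None),("+x",(331.6,101.4),(400.6,192.8)),("-y",(357.4,161.4),(390.2,235.2)),("ptr",(291.6,186.2),(317,223.4))):
    r=ray("top",*a,.05); print(nm,r,np.degrees(np.arctan2(*(r[:2]-C)[::-1])),np.linalg.norm(r[:2]-C), tri(a,b) if b else "", Xt[int(a[1]),int(a[0])])
# handle
print("handle top",tri((339,163.5),(364.5,208)),ray("top",338.5,163,.132), ray("side",364.5,207,.132))
for n,X in (("top",Xt),("side",Xs)):
    d=X[...,:2]-C; r=np.linalg.norm(d,axis=-1); m=(r<.074)&(X[...,2]>.07)&(X[...,2]<.092)
    P=X[m]; 
    for _ in range(5):
        A=np.c_[P[:,:2]-C,np.ones(len(P))]; k=np.linalg.lstsq(A,P[:,2],rcond=None)[0]; e=P[:,2]-A@k; P=P[abs(e)<3*e.std()]
    print(n,len(P),"slope deg",np.degrees(np.hypot(*k[:2])),"high az",np.degrees(np.arctan2(k[1],k[0])),"h",k[2],"std",e.std())
    m=(r>.084)&(r<.115)&(X[...,2]>.055)&(X[...,2]<.07); P=X[m]; A=np.c_[P[:,:2]-C,np.ones(len(P))]; k=np.linalg.lstsq(A,P[:,2],rcond=None)[0]; print("  table",len(P),k)
# dial
m=(Xt[...,2]>.09)&(abs(Xt[...,0]-.41)<.07)&(abs(Xt[...,1]-.32)<.06)
P=Xt[m]; print("dial",len(P),P.min(0),P.max(0),P.mean(0))
v,u=np.where(m); print(u.min(),u.max(),v.min(),v.max())
m=(abs(Xt[...,2]-.072)<.006)&(abs(Xt[...,0]-.41)<.09)&(abs(Xt[...,1]-.31)<.09)
P=Xt[m][:,:2].astype(np.float32); print("plate",cv2.minAreaRect(P),Xt[m][:,2].mean(),cv2.boxPoints(cv2.minAreaRect(P)))
o=[-get_calibration(n)['R'].T@get_calibration(n)['t'] for n in("top","side")];print(o)
E
```

```text
face ctr tri [ 0.5934 -0.0264  0.0795] ray.08 [ 0.5926 -0.0256  0.08  ] [ 0.5937 -0.0272  0.08  ]
+y [0.6593 0.0836 0.05  ] 58.597562826057256 0.12796166979180604  [0.6607 0.0851 0.0473]
+x [ 0.7042 -0.0917  0.05  ] -30.61391497874223 0.12969727365551506 [ 0.7054 -0.093   0.0502] [ 0.7057 -0.0903  0.0498]
-y [ 0.5279 -0.1353  0.05  ] -120.54684143404403 0.12727824386897704 [ 0.5284 -0.1358  0.0501] [ 0.5286 -0.134   0.0516]
ptr [0.4794 0.0422 0.05  ] 149.0772798619241 0.13200431949237856 [0.4796 0.0418 0.0503] [0.4794 0.0438 0.0525]
handle top [ 0.502  -0.0721  0.1282] [ 0.5016 -0.0697  0.132 ] [ 0.5017 -0.0727  0.132 ]
top 2494 slope deg 2.4648332047839734 high az 4.092194266943918 h 0.07960284379649345 std 0.0016202891596219136
  table 2426 [-0.002  -0.0003  0.062 ]
side 1523 slope deg 2.6363917367874867 high az 4.5693987826653855 h 0.07961193128235021 std 0.0019169299334080919
  table 1378 [0.0023 0.0004 0.0623]
dial 342 [0.3995 0.293  0.0901] [0.4295 0.3502 0.1457] [0.4124 0.3188 0.1239]
164 190 210 226
plate ((0.4150702655315399, 0.32287970185279846), (0.08459153771400452, 0.09041514992713928), 77.810302734375) 0.07163845070873168 [[0.362  0.2911]
 [0.4503 0.272 ]
 [0.4682 0.3547]
 [0.3798 0.3738]]
[array([0.2174, 0.0984, 0.9889]), array([-0.4604, -0.4371,  0.9199])]
```

Measured so far:
- The stage axis is at about (0.593, −0.026), with the pointer at azimuth about 149°.
- The face depth in both views puts the high side at azimuth about 4°, which I'll check by touching.

Next, the dial's exact pose.

Run:
```python
from fit import *
from scipy.spatial.transform import Rotation as Ro
T=np.load("t0.npz");Xt=T['X']
print("cap ray",ray("top",173.5,215,.144))
m=(Xt[...,2]>.1)&(abs(Xt[...,0]-.41)<.07)&(abs(Xt[...,1]-.32)<.06)
P=Xt[m]; top=P[P[:,2].argsort()[-15:]]; print("top pts",top.mean(0),top[-5:])
r=cv2.minAreaRect(P[:,:2].astype(np.float32)*1000); print(r)
for zc in (.115,.12,.125):
    Q=P[P[:,2]>zc]; c=Q[:,:2].mean(0); w,V=np.linalg.eigh(np.cov((Q[:,:2]-c).T)); print(zc,len(Q),c,"normal az",np.degrees(np.arctan2(V[1,0],V[0,0])),np.sqrt(w))
    print(cv2.minAreaRect(Q[:,:2].astype(np.float32)*1000))
# plate corners via top image px at z=.072
for u,v in ((167.4,201.4),(201,204.6),(161.3,236.8),(196.5,241.5)): print("plate corner",ray("top",u,v,.072))
o=monitor.observe(); R=Ro.from_rotvec(o['ee_rot']).as_matrix(); print(R, o['position'])
```

```text
cap ray [0.414  0.3207 0.144 ]
top pts [0.4144 0.3224 0.1422] [[0.4162 0.3195 0.1438]
 [0.4138 0.3195 0.1442]
 [0.4186 0.3215 0.1445]
 [0.4138 0.3214 0.1453]
 [0.4142 0.3258 0.1457]]
((415.1883239746094, 321.5445251464844), (24.798477172851562, 55.84489059448242), 8.525218963623047)
0.115 271 [0.4138 0.3199] normal az -170.24748724952505 [0.0074 0.0149]
((415.0674743652344, 322.1877136230469), (24.81609535217285, 54.466365814208984), 8.726239204406738)
0.12 241 [0.414  0.3207] normal az -171.66244687888448 [0.0073 0.0139]
((415.30316162109375, 321.8019104003906), (24.74165153503418, 53.47405242919922), 6.632902145385742)
0.125 197 [0.4145 0.3213] normal az -171.1297408675157 [0.0072 0.0119]
((415.28839111328125, 321.75830078125), (24.747779846191406, 45.61439895629883), 6.903469085693359)
plate corner [0.4667 0.3532 0.072 ]
plate corner [0.4498 0.2711 0.072 ]
plate corner [0.38   0.3712 0.072 ]
plate corner [0.3596 0.2872 0.072 ]
[[-0.9302  0.3671  0.    ]
 [ 0.3671  0.9302 -0.    ]
 [-0.     -0.     -1.    ]] [0.2294 0.5814 0.2267]
```

```bash
cat > plan.py <<'E'
from fit import *
from scipy.spatial.transform import Rotation as Ro
import json,sys
def yaw_y(R): return np.degrees(np.arctan2(R[1,1],R[0,1]))
def plan(pos,yawy=None,n=5,g=0,flip=True):
    o=monitor.observe(); R=Ro.from_rotvec(o['ee_rot']).as_matrix(); p=o['position']
    y=yaw_y(R); turn=0
    if yawy is not None:
        turn=-(yawy-y); turn=(turn+180)%360-180
        if flip: turn=(turn+90)%180-90
    d=(np.asarray(pos)-p)/n; rows=[]
    Rn=Ro.from_euler('z',0)
    for i in range(n):
        a=np.radians(y-turn/n*i); ya=np.array([np.cos(a),np.sin(a),0]); za=np.array([0,0,-1.]); xa=np.cross(ya,za)
        rows.append([[round(float(100*d@xa),2),round(float(100*d@ya),2),round(float(100*d@za),2)],round(float(turn/n),1),g])
    print("at",p.round(4),"yaw",round(y,1),"joints",o['joints'].round(2),"w",round(float(o['width']),3),"F",o['force'].round(2),"t",o['clock'])
    print(json.dumps(rows))
E
python3 -c "
from plan import *
plan([.4145,.321,.19],8.5,10,0)"
```

```text
at [0.2294 0.5814 0.2267] yaw 68.5 joints [-1.3   0.43  0.02  1.57 -0.01  1.13 -0.08] w 1.002 F [-0.14  1.62 -0.56] t 0.65
[[[-2.68, -1.74, 0.37], 6.0, 0], [[-2.84, -1.45, 0.37], 6.0, 0], [[-2.98, -1.15, 0.37], 6.0, 0], [[-3.08, -0.83, 0.37], 6.0, 0], [[-3.15, -0.5, 0.37], 6.0, 0], [[-3.19, -0.17, 0.37], 6.0, 0], [[-3.19, 0.16, 0.37], 6.0, 0], [[-3.16, 0.5, 0.37], 6.0, 0], [[-3.09, 0.82, 0.37], 6.0, 0], [[-2.98, 1.14, 0.37], 6.0, 0]]
```

```bash
python3 -m crank '[[[-2.7,-1.7,0.4],6,0],[[-2.8,-1.5,0.4],6,0],[[-3,-1.2,0.4],6,0],[[-3.1,-0.8,0.4],6,0],[[-3.2,-0.5,0.4],6,0]]'; python3 -m crank '[[[-3.2,-0.2,0.4],6,0],[[-3.2,0.2,0.4],6,0],[[-3.2,0.5,0.4],6,0],[[-3.1,0.8,0.4],6,0],[[-3,1.1,0.4],6,0]]'; python3 -c "
from plan import *
plan([.4145,.321,.16],8.5,2,0)
p,d=get_image('side'); cv2.imwrite('pics/side1.png',p[:,:,::-1])
p,d=get_image('top'); cv2.imwrite('pics/top1.png',p[:,:,::-1])"
```

```text
clock: 1.15
position: [0.3229, 0.4496, 0.2068]
ee_rot: [-1.372, -2.826, -0.001]
force: [-0.3, 0.3, 0.1]
width: 1.0
clock: 1.65
position: [0.4153, 0.3184, 0.1868]
ee_rot: [-2.056, -2.375, -0.001]
force: [0.5, 0.4, -0.1]
width: 0.999
at [0.4153 0.3184 0.1868] yaw 8.2 joints [-1.01  0.31  0.33  1.89 -0.12  0.95 -0.48] w 0.999 F [ 0.49  0.39 -0.09] t 1.65
[[[0.14, -0.02, 1.34], -0.1, 0], [[0.14, -0.02, 1.34], -0.1, 0]]
```

View pics/top1.png

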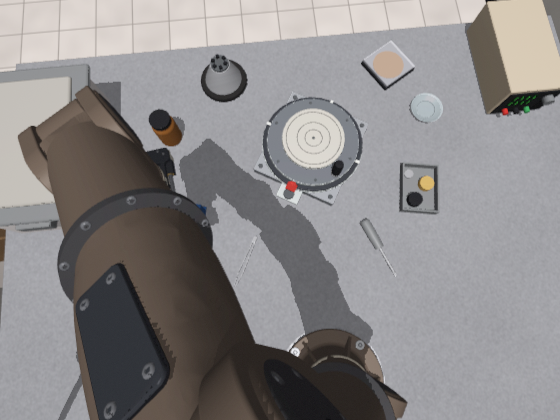

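View pics/side1.png

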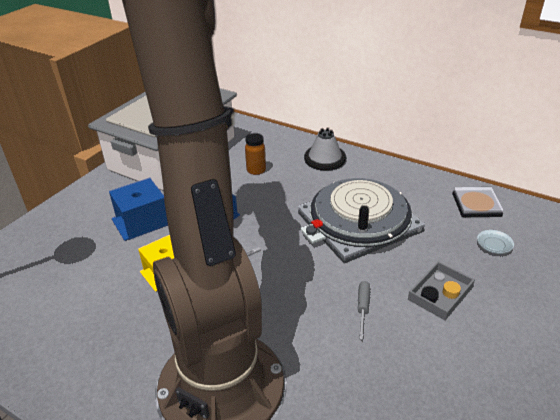

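Both views now have the arm in front of the dial. The top-view cap, plate corners and depth had agreed to 1 mm, so I'll descend.

```bash
python3 -m crank '[[[0.3,0,2.7],0,0],[[0,0,3],0,0],[[0,0,2.5],0,0],[[0,0,1.2],0,0],[[0,0,0],0,0]]' 25; python3 -m crank '[[[0,0,0],0,150],[[0,0,0],0,200],[[0,0,0],0,230],[[0,0,0],0,255],[[0,0,0],0,255]]' 25;  python3 -m crank '[[[0,0,0],0,255],[[0,0,0],0,255]]' 25
```

```text
clock: 2.25
position: [0.4133, 0.322, 0.0916]
ee_rot: [-2.05, -2.38, 0.004]
force: [0.1, -0.2, 0.2]
width: 0.999
clock: 2.75
position: [0.4144, 0.3225, 0.0932]
ee_rot: [-2.051, -2.379, -0.001]
force: [0.4, -0.4, 0.7]
width: 0.615
clock: 2.95
position: [0.4142, 0.3224, 0.0928]
ee_rot: [-2.051, -2.379, -0.0]
force: [-0.3, 0.5, 0.5]
width: 0.442
```

```bash
python3 -m crank '[[[0,0,0],0,255],[[0,0,0],0,255],[[0,0,0],0,255],[[0,0,0],0,255]]' 25
```

```text
clock: 3.35
position: [0.4144, 0.3224, 0.0928]
ee_rot: [2.051, 2.379, 0.001]
force: [1.0, -0.0, -0.9]
width: 0.259
```

Opening 0.259 matches the 24 mm dial thickness. Lifting.

```bash
python3 -m crank '[[[0,0,-1.5],0,255],[[0,0,-3],0,255],[[0,0,-3.7],0,255],[[0,0,-4],0,255],[[0,0,-3],0,255]]' 25; python3 -c "
from plan import *
C=np.array([.593,-.026])
for i,a in enumerate((149.2,59.2,-30.8,-120.8)): print(i+1, C+.062*np.array([np.cos(np.radians(a)),np.sin(np.radians(a))]))
plan([.54,.006,.245],38,11,255)
p,d=get_image('side'); cv2.imwrite('pics/side2.png',p[:,:,::-1])
p,d=get_image('top'); cv2.imwrite('pics/top2.png',p[:,:,::-1])"
```

```text
clock: 3.85
position: [0.4141, 0.3222, 0.2467]
ee_rot: [-2.052, -2.379, -0.001]
force: [0.8, 0.1, -2.4]
width: 0.258
1 [0.5397 0.0057]
2 [0.6247 0.0273]
3 [ 0.6463 -0.0577]
4 [ 0.5613 -0.0793]
at [0.4141 0.3222 0.2467] yaw 8.5 joints [-1.04  0.25  0.35  1.81 -0.1   1.09 -0.51] w 0.258 F [ 0.82  0.06 -2.39] t 3.85
[[[-3.01, 0.71, 0.02], -2.7, 255], [[-3.04, 0.57, 0.02], -2.7, 255], [[-3.06, 0.42, 0.02], -2.7, 255], [[-3.08, 0.28, 0.02], -2.7, 255], [[-3.09, 0.14, 0.02], -2.7, 255], [[-3.09, -0.01, 0.02], -2.7, 255], [[-3.09, -0.15, 0.02], -2.7, 255], [[-3.08, -0.3, 0.02], -2.7, 255], [[-3.06, -0.44, 0.02], -2.7, 255], [[-3.04, -0.59, 0.02], -2.7, 255], [[-3.01, -0.73, 0.02], -2.7, 255]]
```

View pics/top2.png

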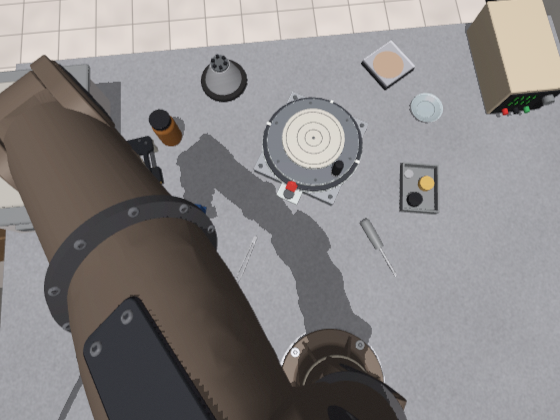

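View pics/side2.png

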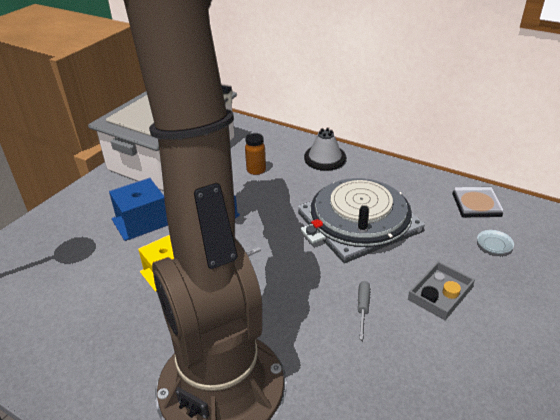

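```bash
python3 -m crank '[[[-3,0.7,0],-2.7,255],[[-3,0.6,0],-2.7,255],[[-3.1,0.4,0],-2.7,255],[[-3.1,0.3,0],-2.7,255],[[-3.1,0.1,0],-2.7,255]]' 25; python3 -m crank '[[[-3.1,0,0],-2.7,255],[[-3.1,-0.1,0],-2.7,255],[[-3.1,-0.3,0],-2.7,255],[[-3.1,-0.4,0],-2.7,255],[[-3,-0.6,0],-2.7,255]]' 25;  python3 -m crank '[[[-3,-0.7,0],-2.7,255],[[0,0,0],0,255]]' 25; python3 -c "
from plan import *
plan([.54,.006,.2],38,2,255)
p,d=get_image('side'); cv2.imwrite('pics/side3.png',p[:,:,::-1]);crop('side',p,280,90,400,210,'s3c',5)
p,d=get_image('top'); cv2.imwrite('pics/top3.png',p[:,:,::-1])"
```

```text
clock: 4.45
position: [0.4708, 0.177, 0.2433]
ee_rot: [-1.754, -2.605, 0.003]
force: [0.1, -0.1, -2.8]
width: 0.259
clock: 4.95
position: [0.5293, 0.0337, 0.2433]
ee_rot: [-1.436, -2.792, 0.002]
force: [0.3, -0.3, -2.6]
width: 0.261
clock: 5.15
position: [0.5417, 0.0013, 0.2435]
ee_rot: [1.38, 2.822, -0.005]
force: [-0.1, 0.5, -2.4]
width: 0.263
at [0.5417 0.0013 0.2435] yaw 37.9 joints [-0.44  0.29  0.44  1.78 -0.13  1.1   0.7 ] w 0.263 F [-0.07  0.53 -2.38] t 5.15
[[[0.24, 0.08, 2.17], -0.1, 255], [[0.24, 0.08, 2.17], -0.1, 255]]
```

View pics/top3.png

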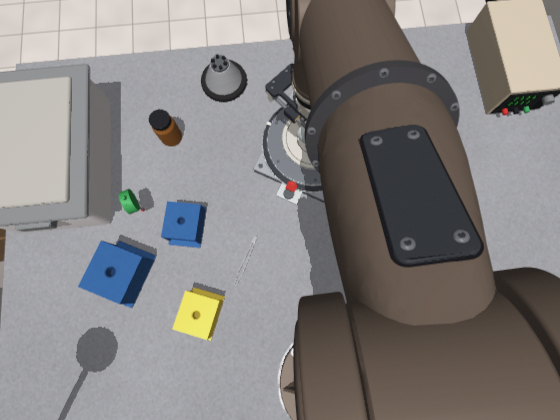

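View pics/side3.png

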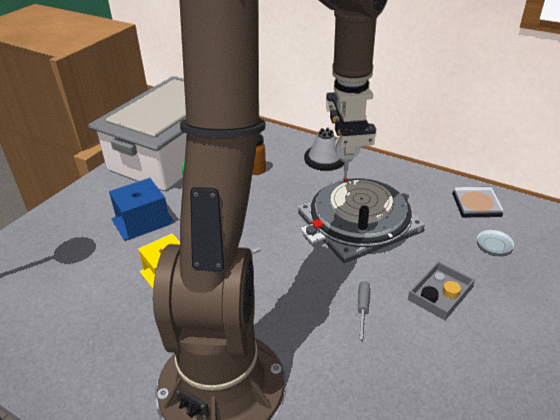

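View pics/s3c.png

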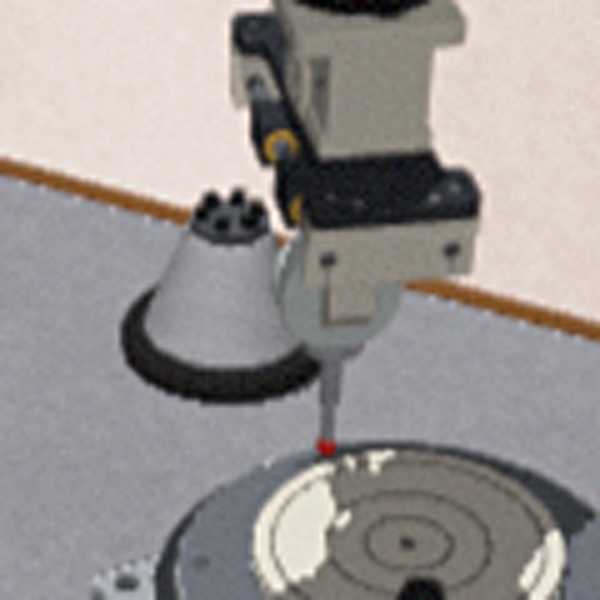

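```bash
python3 -c "
from plan import *
p,d=get_image('side'); h=cv2.cvtColor(p,cv2.COLOR_RGB2HSV); m=((h[...,0]<8)|(h[...,0]>172))&(h[...,1]>140)&(h[...,2]>90); m[:150]=0;m[195:]=0;m[:,:330]=0;m[:,365:]=0
v,u=np.where(m);print(u.mean(),v.mean(),len(u),np.c_[u,v].tolist())
o=monitor.observe();print(o['position'],o['force'])
print(ray('side',u.mean(),v.mean(),o['position'][2]-.0828+.004), proj('side',o['position']-[0,0,.0788]))
F=[]
for i in range(16): get_image('side'); F.append(monitor.observe()['force'])
F=np.array(F);print(F.mean(0),F.std(0))
plan([.540,.0057,.18],38,2,255)
"
```

```text
342.875 178.875 8 [[342, 178], [343, 178], [344, 178], [342, 179], [343, 179], [344, 179], [342, 180], [343, 180]]
[0.5407 0.0069 0.2435] [-0.4966 -0.0828 -1.8213]
[0.5385 0.004  0.1647] [342.1826 178.0911]
[ 0.0493  0.0076 -2.1115] [0.4186 0.4463 0.3935]
at [0.5416 0.0065 0.2447] yaw 38.2 joints [-0.45  0.29  0.43  1.78 -0.14  1.1   0.7 ] w 0.259 F [ 0.36  0.46 -2.57] t 6.1
[[[0.02, -0.09, 3.24], 0.1, 255], [[0.02, -0.09, 3.24], 0.1, 255]]
```

```bash
cat > rd.py <<'E'
from plan import *
def rd(n=16,name=None,box=None):
    F=[];P=[]
    for i in range(n):
        p,d=get_image('side'); o=monitor.observe(); F.append(o['force']);P.append(o['position'])
    F=np.array(F);P=np.array(P); print("F",F.mean(0),"P",P.mean(0),P.std(0),'t',o['clock'])
    h=cv2.cvtColor(p,cv2.COLOR_RGB2HSV); m=((h[...,0]<8)|(h[...,0]>172))&(h[...,1]>140)&(h[...,2]>90); m[:,:325]=0; m[:150]=0; m[240:]=0;m[:,430:]=0
    v,u=np.where(m); 
    if len(u): print("ball",u.mean(),v.mean(),len(u))
    if name: crop('side',p,300,100,420,220,name,5)
E
python3 -m crank '[[[0,0,2],0,255],[[0,0,3],0,255],[[0,0,2.2],0,255],[[0,0,0.6],0,255],[[0,0,0],0,255]]' 25
python3 -c "
from rd import *
rd(12,'c1a')"
```

```text
clock: 6.6
position: [0.5412, 0.0063, 0.1663]
ee_rot: [-1.373, -2.824, 0.002]
force: [1.0, 0.2, -2.0]
width: 0.259
F [-0.2225  0.0676 -2.1766] P [0.5421 0.0065 0.1675] [0.0003 0.0001 0.0004] t 7.2
ball 340.85714285714283 203.28571428571428 7
```

```bash
for i in 1 ; do python3 -m crank '[[[0,0,0.5],0,255],[[0,0,0],0,255]]' 25 >/dev/null; python3 -c "
from rd import *
rd(12)"; done;  python3 -m crank '[[[0,0,0.3],0,255],[[0,0,0],0,255]]' 25 >/dev/null; python3 -c "
from rd import *
rd(12)";  python3 -m crank '[[[0,0,0.3],0,255],[[0,0,0],0,255]]' 25 >/dev/null; python3 -c "
from rd import *
rd(16,'c1b')"
```

```text
F [ 0.0024  0.0402 -1.992 ] P [0.5416 0.0065 0.1617] [0.0001 0.     0.0002] t 8.0
ball 341.0 204.83333333333334 6
F [ 0.1226  0.0165 -1.2288] P [0.5416 0.0065 0.1588] [0.     0.     0.0001] t 8.8
ball 341.0 205.5 6
F [-0.2432 -0.106  -0.8062] P [0.5416 0.0065 0.1557] [0.     0.     0.0001] t 9.8
ball 341.0 205.5 6
```

View pics/c1b.png

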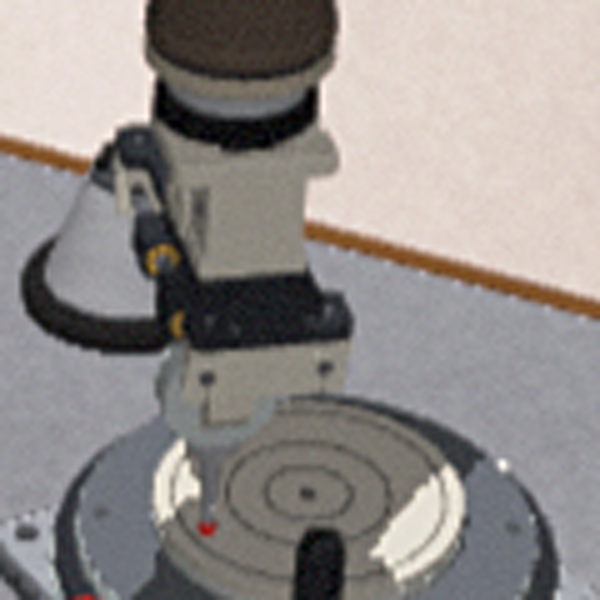

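```bash
python3 -m crank '[[[0,0,-1.5],0,255],[[0,0,-1.7],0,255]]' 25; python3 -c "
from plan import *
plan([.6247,.0273,.187],None,3,255)"
```

```text
clock: 10.0
position: [0.5409, 0.0064, 0.1874]
ee_rot: [-1.373, -2.824, 0.002]
force: [-0.8, -0.4, -2.0]
width: 0.262
at [0.5409 0.0064 0.1874] yaw 38.2 joints [-0.43  0.35  0.42  1.85 -0.17  0.97  0.73] w 0.262 F [-0.81 -0.37 -1.99] t 10.0
[[[-1.18, 2.63, 0.01], 0.0, 255], [[-1.18, 2.63, 0.01], 0.0, 255], [[-1.18, 2.63, 0.01], 0.0, 255]]
```

```bash
python3 -m crank '[[[-1.2,2.6,0],0,255],[[-1.2,2.6,0],0,255],[[-1.1,2.7,0],0,255],[[0,0,0],0,255],[[0,0,2.1],0,255]]' 25; python3 -c "
from rd import *
rd(12)";  python3 -m crank '[[[0,0,0.3],0,255],[[0,0,0],0,255]]' 25 >/dev/null; python3 -c "
from rd import *
rd(12)"
```

```text
clock: 10.5
position: [0.6274, 0.0278, 0.1683]
ee_rot: [1.371, 2.823, 0.003]
force: [0.0, -0.8, -3.1]
width: 0.257
F [-0.2826  0.097  -2.2065] P [0.625  0.0277 0.1666] [0.0007 0.0001 0.0014] t 11.1
ball 347.8 184.4 5
F [-0.1569  0.0229 -1.1353] P [0.6254 0.0278 0.1637] [0.     0.     0.0001] t 11.9
ball 347.8 185.4 5
```

```bash
python3 -m crank '[[[0,0,0.3],0,255],[[0,0,0],0,255]]' 25 >/dev/null; python3 -c "
from rd import *
rd(16,'c2b')"; python3 -m crank '[[[0,0,-1.5],0,255],[[0,0,-1.5],0,255]]' 25; python3 -c "
from plan import *
plan([.6463,-.0577,.19],None,3,255)"
```

```text
F [-0.037  -0.0143 -0.9191] P [0.6253 0.0278 0.1607] [0.     0.     0.0001] t 12.9
ball 347.8 185.4 5
clock: 13.1
position: [0.6249, 0.0277, 0.1905]
ee_rot: [-1.373, -2.825, 0.001]
force: [0.2, 0.6, -1.4]
width: 0.259
at [0.6249 0.0277 0.1905] yaw 38.2 joints [-0.41  0.48  0.41  1.64 -0.21  1.06  0.73] w 0.259 F [ 0.17  0.59 -1.39] t 13.1
[[[-2.68, -1.2, 0.02], 0.0, 255], [[-2.68, -1.2, 0.02], 0.0, 255], [[-2.68, -1.2, 0.02], 0.0, 255]]
```

View pics/c2b.png

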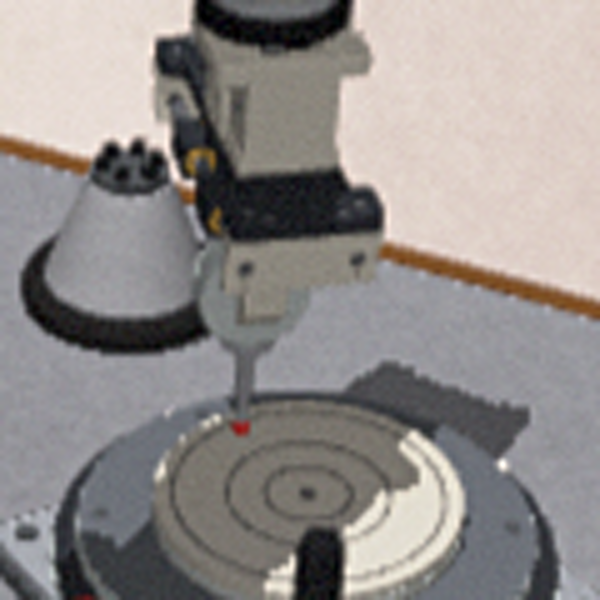

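The tip touched at mark 2, with the ball at (348,185) on the outer face. On to mark 3.

```bash
python3 -m crank '[[[-2.7,-1.2,0],0,255],[[-2.7,-1.2,0],0,255],[[-2.6,-1.2,0],0,255],[[0,0,0],0,255],[[0,0,2.2],0,255]]' 25; python3 -c "
from rd import *
rd(12)";  python3 -m crank '[[[0,0,0.3],0,255],[[0,0,0],0,255]]' 25 >/dev/null; python3 -c "
from rd import *
rd(12)";python3 -m crank '[[[0,0,0.3],0,255],[[0,0,0],0,255]]' 25 >/dev/null; python3 -c "
from rd import *
rd(16,'c3b')"
```

```text
clock: 13.6
position: [0.6483, -0.059, 0.171]
ee_rot: [1.374, 2.82, 0.003]
force: [1.4, 0.3, -2.5]
width: 0.259
F [-0.1973  0.0716 -2.7737] P [ 0.6463 -0.057   0.1685] [0.0007 0.0003 0.0014] t 14.2
ball 381.0 188.5 6
F [ 0.0609 -0.1431 -2.122 ] P [ 0.6464 -0.0574  0.1657] [0.0001 0.     0.0001] t 15.0
ball 381.0 189.5 6
F [ 0.0062 -0.1274 -1.1012] P [ 0.6465 -0.0574  0.1628] [0.     0.     0.0001] t 16.0
ball 380.5 190.33333333333334 6
```

View pics/c3b.png

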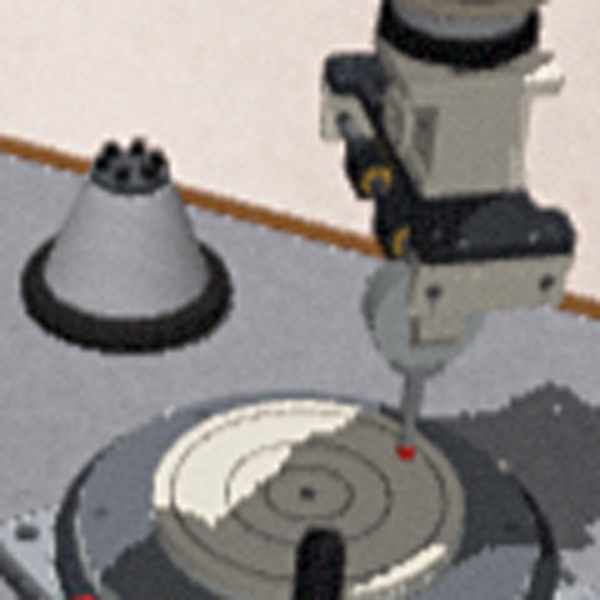

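```bash
python3 -m crank '[[[0,0,0.2],0,255],[[0,0,0],0,255]]' 25 >/dev/null; python3 -c "
from rd import *
rd(12)"; python3 -m crank '[[[0,0,-1.5],0,255],[[0,0,-1.5],0,255]]' 25; python3 -c "
from plan import *
plan([.5613,-.0793,.19],None,3,255)"
```

```text
F [ 0.1543 -0.0952 -1.1152] P [ 0.6465 -0.0574  0.1607] [0.     0.     0.0001] t 16.8
ball 380.6666666666667 190.16666666666666 6
clock: 17.0
position: [0.6461, -0.0573, 0.1914]
ee_rot: [-1.373, -2.825, 0.001]
force: [1.1, 0.7, -3.0]
width: 0.26
at [ 0.6461 -0.0573  0.1914] yaw 38.2 joints [-0.27  0.52  0.42  1.58 -0.23  1.09  0.87] w 0.26 F [ 1.07  0.73 -3.04] t 17.0
[[[1.17, -2.68, 0.05], 0.0, 255], [[1.17, -2.68, 0.05], 0.0, 255], [[1.17, -2.68, 0.05], 0.0, 255]]
```

```bash
python3 -m crank '[[[1.2,-2.7,0],0,255],[[1.2,-2.7,0],0,255],[[1.1,-2.6,0],0,255],[[0,0,0],0,255],[[0,0,2.4],0,255]]' 25; python3 -c "
from rd import *
rd(12)";  python3 -m crank '[[[0,0,0.4],0,255],[[0,0,0],0,255]]' 25 >/dev/null; python3 -c "
from rd import *
rd(12)";python3 -m crank '[[[0,0,0.3],0,255],[[0,0,0],0,255]]' 25 >/dev/null; python3 -c "
from rd import *
rd(12)";python3 -m crank '[[[0,0,0.3],0,255],[[0,0,0],0,255]]' 25 >/dev/null; python3 -c "
from rd import *
rd(12,'c4b')"
```

```text
clock: 17.5
position: [0.5641, -0.0799, 0.1704]
ee_rot: [1.372, 2.82, 0.005]
force: [0.7, 0.4, -2.8]
width: 0.258
F [-0.2179 -0.1108 -2.2321] P [ 0.5622 -0.0792  0.167 ] [0.0005 0.0002 0.0008] t 18.1
ball 375.6666666666667 209.16666666666666 6
F [-0.0773 -0.0633 -2.2974] P [ 0.5619 -0.0793  0.1627] [0.0001 0.     0.0001] t 18.9
ball 375.5 210.33333333333334 6
F [ 0.0435 -0.0015 -1.3838] P [ 0.562  -0.0793  0.1597] [0.     0.     0.0001] t 19.7
ball 375.2857142857143 211.14285714285714 7
F [-0.1784  0.1073 -1.1275] P [ 0.5619 -0.0793  0.1567] [0.     0.     0.0001] t 20.5
ball 375.5 211.0 8
```

View pics/c4b.png

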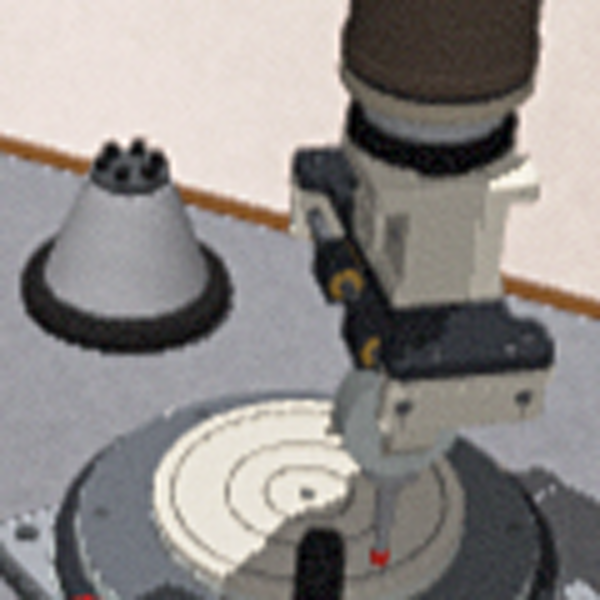

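Contact heights at marks 1 to 4, in TCP z:

| Mark | Contact between |
|---|---|
| 1 | 0.1588–0.1617 |
| 2 | 0.1637–0.1666 |
| 3 | 0.1628–0.1657 |
| 4 | 0.1597–0.1627 |

Marks 2 and 3 are high, which agrees with the depth fit of azimuth about 4°, between +x and +y. Now I'll return the indicator to its rest.

```bash
python3 -m crank '[[[0,0,-1.5],0,255],[[0,0,-3],0,255],[[0,0,-3],0,255],[[0,0,-1.5],0,255]]' 25; python3 -c "
from plan import *
plan([.4144,.3224,.245],8.5,14,255)"
```

```text
clock: 20.9
position: [0.5627, -0.0796, 0.2491]
ee_rot: [1.372, 2.823, 0.002]
force: [-0.2, 0.2, -2.1]
width: 0.261
at [ 0.5627 -0.0796  0.2491] yaw 38.1 joints [-0.29  0.33  0.45  1.71 -0.16  1.13  0.87] w 0.261 F [-0.23  0.22 -2.12] t 20.9
[[[2.91, 0.94, 0.03], 2.1, 255], [[2.95, 0.83, 0.03], 2.1, 255], [[2.97, 0.72, 0.03], 2.1, 255], [[3.0, 0.61, 0.03], 2.1, 255], [[3.02, 0.5, 0.03], 2.1, 255], [[3.04, 0.39, 0.03], 2.1, 255], [[3.05, 0.28, 0.03], 2.1, 255], [[3.06, 0.16, 0.03], 2.1, 255], [[3.06, 0.05, 0.03], 2.1, 255], [[3.06, -0.06, 0.03], 2.1, 255], [[3.06, -0.18, 0.03], 2.1, 255], [[3.05, -0.29, 0.03], 2.1, 255], [[3.03, -0.4, 0.03], 2.1, 255], [[3.02, -0.51, 0.03], 2.1, 255]]
```

```bash
python3 -m crank '[[[2.9,0.9,0],2.1,255],[[2.9,0.8,0],2.1,255],[[3,0.7,0],2.1,255],[[3,0.6,0],2.1,255],[[3,0.5,0],2.1,255]]' 25; python3 -m crank '[[[3,0.4,0],2.1,255],[[3.1,0.3,0],2.1,255],[[3.1,0.2,0],2.1,255],[[3.1,0,0],2.1,255],[[3.1,-0.1,0],2.1,255]]' 25; python3 -m crank '[[[3.1,-0.2,0],2.1,255],[[3,-0.3,0],2.1,255],[[3,-0.4,0],2.1,255],[[3,-0.5,0],2.1,255],[[0,0,0],0,255]]' 25; python3 -c "
from plan import *
P=[]
for i in range(6): get_image('side'); P.append(monitor.observe()['position'])
print(P[-1],np.mean(P[3:],0))
plan([.4144,.3224,.245],8.5,1,255)"
```

```text
clock: 21.4
position: [0.5075, 0.0643, 0.2467]
ee_rot: [-1.628, -2.687, -0.0]
force: [0.5, -0.4, -1.5]
width: 0.262
clock: 21.9
position: [0.4535, 0.2089, 0.2467]
ee_rot: [-1.867, -2.527, 0.0]
force: [0.6, 0.3, -1.9]
width: 0.261
clock: 22.4
position: [0.4087, 0.3265, 0.2463]
ee_rot: [-2.038, -2.389, -0.0]
force: [0.2, 0.7, -3.0]
width: 0.265
[0.4118 0.3208 0.2468] [0.4118 0.3208 0.2467]
at [0.4118 0.3208 0.2468] yaw 8.7 joints [-1.03  0.25  0.33  1.81 -0.09  1.09 -0.52] w 0.26 F [-0.67  0.53 -2.06] t 22.7
[[[0.12, 0.28, 0.18], 0.2, 255]]
```

```bash
python3 -m crank '[[[0.12,0.28,2],0,255],[[0,0,3],0,255],[[0,0,2.5],0,255],[[0,0,0],0,255],[[0,0,0],0,255]]' 25; python3 -c "
from plan import *
P=[]
for i in range(4): get_image('side'); P.append(monitor.observe()['position'])
print(np.mean(P[1:],0))
plan([.4144,.3224,.0928],8.5,4,255)"
```

```text
clock: 23.2
position: [0.4143, 0.323, 0.1722]
ee_rot: [2.047, 2.383, -0.001]
force: [-0.7, 0.4, -2.6]
width: 0.263
[0.4148 0.324  0.1732]
at [0.4147 0.3241 0.1732] yaw 8.7 joints [-1.01  0.33  0.31  1.9  -0.13  0.92 -0.48] w 0.263 F [ 0.62 -0.07 -2.15] t 23.4
[[[-0.04, -0.01, 2.01], 0.1, 255], [[-0.04, -0.01, 2.01], 0.1, 255], [[-0.04, -0.01, 2.01], 0.1, 255], [[-0.04, -0.01, 2.01], 0.1, 255]]
```

```bash
python3 -c "
from fit import *
p=cv2.imread('pics/top3.png'); g=p[205:238,165:200].sum(2).astype(int); cv2.imwrite('pics/hole.png',cv2.resize(p[195:250,155:210],None,fx=10,fy=10))
b=p[208:235,170:195]; s=b.sum(2).astype(int); v,u=np.where(s<s.min()+60); print(u.mean()+170,v.mean()+208,len(u),ray('top',u.mean()+170,v.mean()+208,.07))"
```

```text
179.0 220.0 13 [0.4173 0.3273 0.07  ]
```

View pics/hole.png

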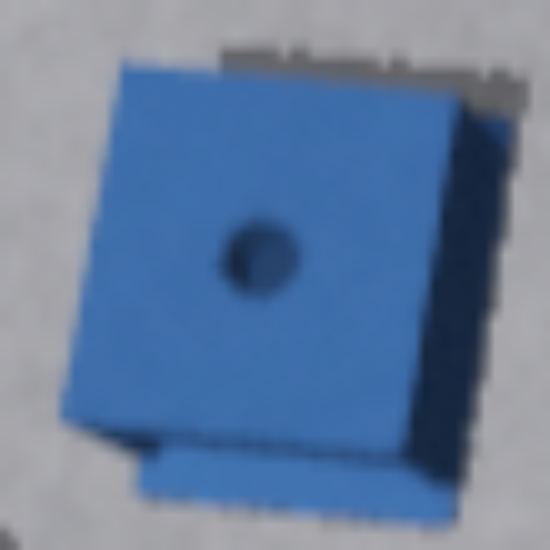

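```bash
python3 -m crank '[[[-0.15,0,1.5],0,255],[[0,0,1.5],0,255],[[0,0,1.5],0,255],[[0,0,1.5],0,255],[[0,0,1.4],0,255]]' 25; python3 -c "
from plan import *
P=[];F=[]
for i in range(6): get_image('side'); o=monitor.observe(); P.append(o['position']);F.append(o['force'])
print(np.mean(P[2:],0),np.mean(F,0))"
```

```text
clock: 23.9
position: [0.4146, 0.3227, 0.0981]
ee_rot: [2.045, 2.385, 0.003]
force: [0.7, -0.3, -3.6]
width: 0.258
[0.4145 0.3224 0.0985] [ 0.5486  0.069  -2.8187]
```

```bash
python3 -m crank '[[[0,0,0.4],0,255],[[0,0,0.15],0,255],[[0,0,0],0,255]]' 25; python3 -c "
from plan import *
P=[];F=[]
for i in range(8): get_image('side'); o=monitor.observe(); P.append(o['position']);F.append(o['force'])
print(np.mean(P[2:],0),np.mean(F,0))"
```

```text
clock: 24.5
position: [0.4143, 0.3224, 0.0927]
ee_rot: [-2.045, -2.385, -0.001]
force: [-1.4, -1.0, 3.9]
width: 0.26
[0.4142 0.3224 0.0927] [-1.5959 -0.6589  5.6068]
```

The collar is seated, with a slight upward reaction. Releasing.

```bash
python3 -m crank '[[[0,0,0],0,150],[[0,0,0],0,120],[[0,0,0],0,100],[[0,0,0],0,60],[[0,0,0],0,30]]' 25; python3 -m crank '[[[0,0,0],0,30],[[0,0,0],0,30],[[0,0,-1],0,30],[[0,0,-3],0,0],[[0,0,-3],0,0]]' 25;  python3 -m crank '[[[0,0,-3],0,0],[[0,0,-3],0,0],[[0,0,0],0,0]]'; python3 -c "
from plan import *
# handle
p,d=get_image('top');X=cloud('top',d)
cv2.imwrite('pics/top5.png',p[:,:,::-1])
q,d2=get_image('side');crop('side',q,295,165,430,265,'stageside5',5)
C=np.array([.593,-.026])
Xs=cloud('side',d2)
for Y in (X,Xs):
    m=(Y[...,2]>.1)&(Y[...,2]<.14)&(np.linalg.norm(Y[...,:2]-C,axis=-1)<.13); P=Y[m]; print(len(P),P.mean(0),P.max(0), P[P[:,2]>.125].mean(0))
plan([.5,-.07,.22],None,14,0)"
```

```text
clock: 25.4
position: [0.4141, 0.3221, 0.0922]
ee_rot: [2.045, 2.385, -0.0]
force: [0.1, -0.1, 0.4]
width: 0.642
clock: 25.9
position: [0.4138, 0.3217, 0.1633]
ee_rot: [2.045, 2.384, -0.002]
force: [0.8, 0.5, 1.2]
width: 0.986
clock: 26.2
position: [0.416, 0.3234, 0.2269]
ee_rot: [2.045, 2.384, 0.012]
force: [0.2, 0.7, 0.5]
width: 0.999
107 [ 0.496  -0.0689  0.1244] [ 0.5102 -0.0591  0.1334] [ 0.4978 -0.07    0.1301]
141 [ 0.4961 -0.0739  0.1195] [ 0.5122 -0.0606  0.1347] [ 0.4991 -0.0725  0.1297]
at [0.4143 0.3224 0.2233] yaw 8.8 joints [-1.02  0.28  0.33  1.84 -0.1   1.04 -0.5 ] w 0.996 F [-0.75 -0.04 -0.39] t 26.3
[[[-2.86, 0.18, 0.02], 0.0, 0], [[-2.86, 0.18, 0.02], 0.0, 0], [[-2.86, 0.18, 0.02], 0.0, 0], [[-2.86, 0.18, 0.02], 0.0, 0], [[-2.86, 0.18, 0.02], 0.0, 0], [[-2.86, 0.18, 0.02], 0.0, 0], [[-2.86, 0.18, 0.02], 0.0, 0], [[-2.86, 0.18, 0.02], 0.0, 0], [[-2.86, 0.18, 0.02], 0.0, 0], [[-2.86, 0.18, 0.02], 0.0, 0], [[-2.86, 0.18, 0.02], 0.0, 0], [[-2.86, 0.18, 0.02], 0.0, 0], [[-2.86, 0.18, 0.02], 0.0, 0], [[-2.86, 0.18, 0.02], 0.0, 0]]
```

View pics/top5.png

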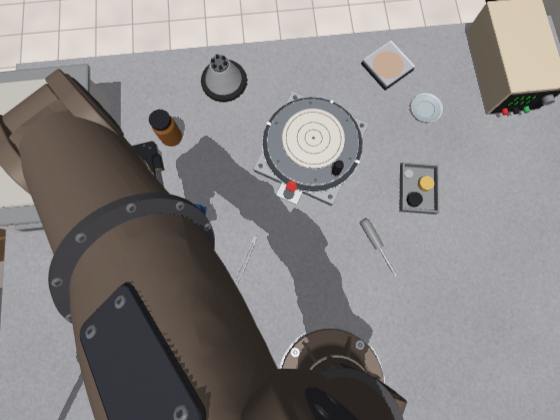

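View pics/stageside5.png

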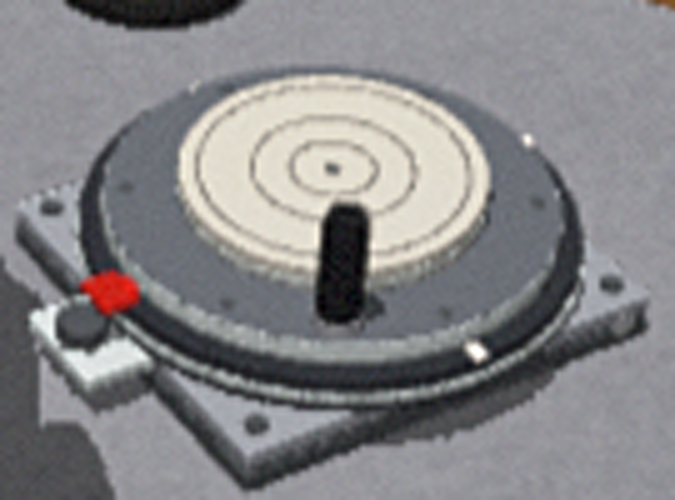

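```bash
python3 -c "
from plan import *
plan([.4998,-.0712,.2],-64.2,15,0)"
```

```text
at [0.4143 0.3224 0.2233] yaw 8.8 joints [-1.02  0.28  0.33  1.84 -0.1   1.04 -0.5 ] w 0.996 F [-0.75 -0.04 -0.39] t 26.3
[[[-2.68, 0.16, 0.16], 4.9, 0], [[-2.66, 0.39, 0.16], 4.9, 0], [[-2.61, 0.61, 0.16], 4.9, 0], [[-2.55, 0.83, 0.16], 4.9, 0], [[-2.47, 1.05, 0.16], 4.9, 0], [[-2.37, 1.25, 0.16], 4.9, 0], [[-2.26, 1.45, 0.16], 4.9, 0], [[-2.13, 1.64, 0.16], 4.9, 0], [[-1.98, 1.81, 0.16], 4.9, 0], [[-1.82, 1.97, 0.16], 4.9, 0], [[-1.65, 2.12, 0.16], 4.9, 0], [[-1.46, 2.25, 0.16], 4.9, 0], [[-1.27, 2.37, 0.16], 4.9, 0], [[-1.06, 2.47, 0.16], 4.9, 0], [[-0.85, 2.55, 0.16], 4.9, 0]]
```

```bash
python3 -m crank '[[[-2.7,0.2,0],4.9,0],[[-2.7,0.4,0],4.9,0],[[-2.6,0.6,0],4.9,0],[[-2.5,0.8,0.2],4.9,0],[[-2.5,1.1,0.2],4.9,0]]'; python3 -m crank '[[[-2.4,1.3,0.2],4.9,0],[[-2.3,1.5,0.2],4.9,0],[[-2.1,1.6,0.2],4.9,0],[[-2,1.8,0.2],4.9,0],[[-1.8,2,0.2],4.9,0]]'; python3 -m crank '[[[-1.7,2.1,0.2],4.9,0],[[-1.5,2.3,0.2],4.9,0],[[-1.3,2.4,0.2],4.9,0],[[-1.1,2.5,0],4.9,0],[[-0.9,2.6,0],4.9,0]]';  python3 -c "
from plan import *
P=[]
for i in range(6): get_image('side'); P.append(monitor.observe()['position'])
print(np.mean(P[3:],0))
plan([.4998,-.0712,.2],-64.2,1,0)
p,d=get_image('side'); cv2.imwrite('pics/side6.png',p[:,:,::-1])
p,d=get_image('top'); cv2.imwrite('pics/top6.png',p[:,:,::-1])"
```

```text
clock: 26.8
position: [0.4425, 0.1892, 0.2174]
ee_rot: [-2.508, -1.892, 0.003]
force: [-0.1, -0.6, -0.1]
width: 0.999
clock: 27.3
position: [0.4715, 0.0567, 0.2078]
ee_rot: [-2.854, -1.313, 0.001]
force: [0.6, -0.3, 0.6]
width: 1.001
clock: 27.8
position: [0.498, -0.0772, 0.2019]
ee_rot: [3.068, 0.678, -0.001]
force: [0.5, 0.7, -0.3]
width: 0.999
[ 0.498  -0.0753  0.2019]
at [ 0.498  -0.0746  0.2019] yaw -64.7 joints [-0.54  0.31  0.75  1.94 -0.25  0.99 -0.81] w 0.998 F [0.28 0.75 0.41] t 28.1
[[[0.31, -0.23, 0.19], -0.5, 0]]
```

View pics/top6.png

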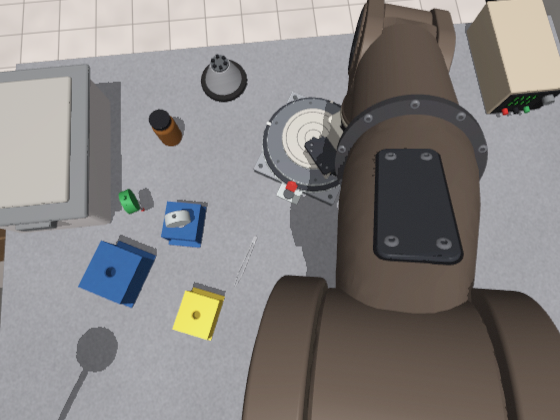

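View pics/side6.png

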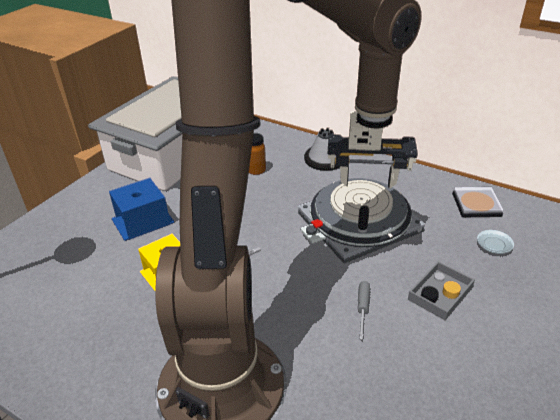

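The top view shows the indicator standing in its rest at about (178,218). Descending onto the handle.

```bash
python3 -m crank '[[[0.3,-0.25,2],0,0],[[0,0,3],0,0],[[0,0,2.5],0,0],[[0,0,1.5],0,0],[[0,0,1.2],0,0]]'; python3 -m crank '[[[0,0,0],0,0],[[0,0,0],0,0]]'; python3 -c "
from plan import *
plan([.4998,-.0712,.098],-64.2,1,0)
p,d=get_image('side'); crop('side',p,300,100,430,250,'side7',4)
"
```

```text
clock: 28.7
position: [0.4996, -0.0707, 0.0992]
ee_rot: [-3.064, -0.689, 0.002]
force: [-0.4, 0.0, 0.3]
width: 0.999
clock: 28.9
position: [0.5002, -0.0715, 0.1006]
ee_rot: [3.065, 0.688, 0.001]
force: [-0.1, 0.4, 0.4]
width: 1.0
at [ 0.5002 -0.0715  0.1006] yaw -64.7 joints [-0.45  0.45  0.66  2.05 -0.39  0.77 -0.68] w 1.0 F [-0.09  0.4   0.45] t 28.9
[[[-0.03, -0.05, 0.26], -0.5, 0]]
```

View pics/side7.png

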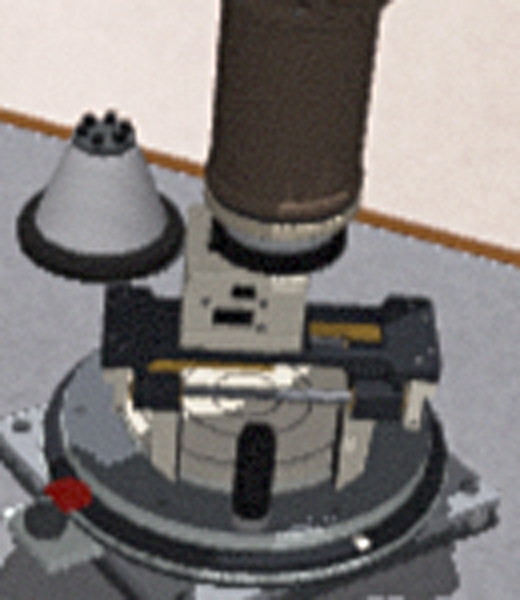

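```bash
python3 -c "
from plan import *
for z in (.062,.1006,.112,.132): print(z,(proj('side',np.array([.5002,-.0715,z]))-[300,100])*4)
for s in (-.046,.046):
  a=np.radians(-64.7); print((proj('side',np.array([.5002+s*np.cos(a),-.0715+s*np.sin(a),.1006]))-[300,100])*4)"
```

```text
0.062 [246.2515 518.6386]
0.1006 [251.032 469.787]
0.112 [252.4782 455.0074]
0.132 [255.0548 428.6769]
[174.4767 466.207 ]
[328.0483 473.3886]
```

The projected TCP lies on the handle, which is centred between the fingers. Closing.

```bash
python3 -m crank '[[[0,0,0.2],0,200],[[0,0,0],0,255],[[0,0,0],0,255],[[0,0,0],0,255],[[0,0,0],0,255]]' 20; python3 -m crank '[[[0,0,0],0,255],[[0,0,0],0,255],[[0,0,0],0,255],[[0,0,0],0,255],[[0,0,0],0,255]]' 20; python3 -c "
from plan import *
P=[];F=[]
for i in range(4): get_image('side'); o=monitor.observe(); P.append(o['position']);F.append(o['force'])
print(np.mean(P,0),np.mean(F,0),o['width'])
C=np.array([.593,-.026]);d=np.mean(P,0)[:2]-C; print(np.degrees(np.arctan2(d[1],d[0])),np.hypot(*d))"
```

```text
clock: 29.45
position: [0.5, -0.0716, 0.0983]
ee_rot: [-3.066, -0.687, -0.0]
force: [-0.2, 0.9, -0.3]
width: 0.617
clock: 29.95
position: [0.5, -0.0716, 0.0982]
ee_rot: [-3.065, -0.687, 0.0]
force: [-0.2, -0.1, -1.4]
width: 0.258
[ 0.4999 -0.0716  0.0982] [-0.1659 -0.4982  0.0651] 0.25731663609517996
-153.87951530670762 0.1036392108121145
```

Gripped: opening 0.257 is 24 mm, and the radius is 0.1036 m as expected. Now I'll turn it counter-clockwise by about 145°, following the arc.

```bash
cat > arc.py <<'E'
from plan import *
P=[];F=[]
for i in range(4): get_image('side'); o=monitor.observe(); P.append(o['position']);F.append(o['force'])
p=np.mean(P[1:],0);C=np.array([.593,-.026]);d=p[:2]-C;a=np.degrees(np.arctan2(d[1],d[0]))%360
y=yaw_y(Ro.from_rotvec(o['ee_rot']).as_matrix())
print("az",a,"r",np.hypot(*d),"z",p[2],"F",np.mean(F,0),"w",o['width'],"yaw err",(y-(a+90)+180)%360-180,"t",o['clock'],o['joints'].round(2))
E
python3 -m crank '[[[0.03,0.5,0],-3,255],[[0.06,1.09,0],-6,255],[[0.06,1.09,0],-6,255],[[0.06,1.09,0],-6,255],[[0.06,1.09,0],-6,255]]' 20; python3 arc.py
```

```text
clock: 30.65
position: [0.5305, -0.109, 0.0982]
ee_rot: [-2.817, -1.39, 0.0]
force: [-0.1, 2.5, 1.7]
width: 0.258
az 233.55565889432256 r 0.10387223574380498 z 0.09824147317865124 F [ 2.4871 -0.013  -2.7402] w 0.2576473984110435 yaw err -1.4329647375524814 t 30.85 [-0.26  0.48  0.51  1.95 -0.32  0.79 -0.23]
```

```bash
python3 -m crank '[[[0.06,1.09,0],-6,255],[[0.06,1.09,0],-6,255],[[0.06,1.09,0],-6,255],[[0.06,1.09,0],-6,255],[[0.06,1.09,0],-6,255]]' 20; python3 arc.py;  python3 -m crank '[[[0.06,1.09,0],-6,255],[[0.06,1.09,0],-6,255],[[0.06,1.09,0],-6,255],[[0.06,1.09,0],-6,255],[[0.06,1.09,0],-6,255]]' 20; python3 arc.py
```

```text
clock: 31.35
position: [0.5796, -0.1298, 0.0982]
ee_rot: [-2.363, -2.068, 0.002]
force: [-2.3, 0.7, 3.0]
width: 0.258
az 263.19017800715574 r 0.10467823006703193 z 0.09824269910824128 F [ 1.4799 -0.8677 -0.3984] w 0.2532460050253788 yaw err -1.1647910070417424 t 31.55 [-0.12  0.53  0.36  1.81 -0.24  0.84  0.22]
clock: 32.05
position: [0.6329, -0.1241, 0.0983]
ee_rot: [-1.751, -2.608, 0.003]
force: [-0.7, -4.0, 1.6]
width: 0.254
az 292.96322539344953 r 0.10590803545990925 z 0.09829475995653549 F [ 3.0185 -4.2366 -1.6164] w 0.2542675970313117 yaw err -0.9319428586904905 t 32.25 [-0.03  0.59  0.21  1.67 -0.15  0.89  0.63]
```

```bash
python3 -m crank '[[[0.1,1.09,0],-6,255],[[0.1,1.09,0],-6,255],[[0.06,1.09,0],-6,255],[[0.06,1.09,0],-6,255],[[0.06,1.09,0],-6,255]]' 20; python3 arc.py
```

```text
clock: 32.75
position: [0.6771, -0.0925, 0.0984]
ee_rot: [1.017, 2.969, -0.005]
force: [7.1, -8.2, -3.8]
width: 0.258
az 322.88877833039544 r 0.10725207357125036 z 0.09840593876985555 F [11.2569 -6.5366 -7.14  ] w 0.26076034390239333 yaw err -0.8358843670692977 t 32.95 [ 0.01  0.64  0.08  1.56 -0.05  0.94  1.01]
```

The radius readings suggest the true axis lies about 3 mm from my camera estimate, so I'm easing off the inward component.

```bash
python3 -m crank '[[[-0.05,1.0,0],-6,255],[[0,1.0,0],-6,255],[[0,0,0],0,255]]' 20; sed -i 's/.593,-.026/.5957,-.0279/' arc.py; python3 arc.py
```

```text
clock: 33.25
position: [0.6901, -0.0728, 0.0984]
ee_rot: [0.697, 3.059, 0.0]
force: [10.5, -3.6, -5.0]
width: 0.257
az 333.99267389015955 r 0.10451739542937423 z 0.09839236623639785 F [ 9.1211 -3.433  -5.0934] w 0.2569906825701436 yaw err 0.0804976892819127 t 33.45 [ 0.02  0.66  0.02  1.53 -0.01  0.96  1.16]
```

```bash
python3 -m crank '[[[-0.03,1.0,0],-6,255],[[0,1.0,0],-5,255],[[0.02,0.7,0],-4,255],[[0,0,0],0,255]]' 20; python3 arc.py
python3 - <<'E'
from plan import *
for n in ("side","top"):
    p,d=get_image(n); cv2.imwrite(f"pics/{n}8.png",p[:,:,::-1])
    X=cloud(n,d); C=np.array([.5935,-.0263])
    dd=X[...,:2]-C; r=np.linalg.norm(dd,axis=-1); h=cv2.cvtColor(p,cv2.COLOR_RGB2HSV)
    m=(r<.074)&(X[...,2]>.07)&(X[...,2]<.092); P=X[m]
    for _ in range(6):
        A=np.c_[P[:,:2]-C,np.ones(len(P))]; k=np.linalg.lstsq(A,P[:,2],rcond=None)[0]; e=P[:,2]-A@k; P=P[abs(e)<3*e.std()]
    print(n,len(P),np.degrees(np.hypot(*k[:2])),"high az",np.degrees(np.arctan2(k[1],k[0])),k[2],e.std())
E
```

```text
clock: 33.85
position: [0.6994, -0.0468, 0.0984]
ee_rot: [0.292, 3.124, 0.001]
force: [9.2, -0.2, -4.9]
width: 0.251
az 349.2696886039512 r 0.10538450315301326 z 0.09838961370895477 F [ 9.9198 -0.6319 -5.2438] w 0.25701903127477826 yaw err -0.15268302101401332 t 34.05 [ 0.02  0.67 -0.05  1.5   0.04  0.97  1.34]
side 1499 2.6422779265874894 high az 143.89162044646514 0.07988703532459955 0.0016719950792146655
top 2416 2.5232827878799355 high az 146.15601615243284 0.0795286091552118 0.0015903555155771256
```

View pics/side8.png

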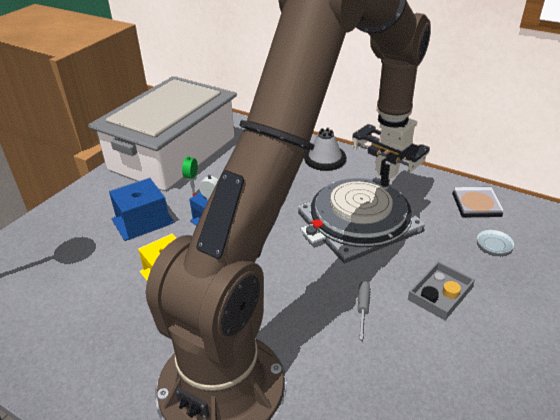

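High side is now at about 145°, and the pointer is at 149.2°. It needs about 4° more, and I'll ease the radial load at the same time.

```bash
python3 -m crank '[[[-0.1,0.4,0],-2,255],[[-0.05,0.35,0],-2,255],[[0,0,0],0,255],[[0,0,0],0,255]]' 20; python3 arc.py
cat > tilt.py <<'E'
from plan import *
C=np.array([.5935,-.0263]); 
for n in ("side","top"):
    K=[]
    for _ in range(8):
        p,d=get_image(n); X=cloud(n,d)
        dd=X[...,:2]-C; r=np.linalg.norm(dd,axis=-1)
        m=(r<.074)&(X[...,2]>.07)&(X[...,2]<.092); P=X[m]
        for _ in range(6):
            A=np.c_[P[:,:2]-C,np.ones(len(P))]; k=np.linalg.lstsq(A,P[:,2],rcond=None)[0]; e=P[:,2]-A@k; P=P[abs(e)<3*e.std()]
        K.append(k)
    k=np.mean(K,0)
    m=(r>.086)&(r<.115)&(X[...,2]>.055)&(X[...,2]<.068); P=X[m]; A=np.c_[P[:,:2]-C,np.ones(len(P))]; kt=np.linalg.lstsq(A,P[:,2],rcond=None)[0]
    print(n,"high az",np.degrees(np.arctan2(k[1],k[0])),"table-corrected",np.degrees(np.arctan2(k[1]-kt[1],k[0]-kt[0])),"slope",np.degrees(np.hypot(*k[:2])))
    cv2.imwrite(f"pics/{n}_{monitor.observe()['clock']:.2f}.png",p[:,:,::-1])
E
python3 tilt.py
```

```text
clock: 34.55
position: [0.7007, -0.0402, 0.0983]
ee_rot: [0.186, 3.135, 0.001]
force: [4.5, 1.0, -1.8]
width: 0.256
az 353.3202745826125 r 0.10568389385964366 z 0.09832400209247211 F [ 4.976   1.145  -0.4584] w 0.2555329610796081 yaw err -0.1002427381176858 t 34.75 [ 0.02  0.67 -0.07  1.49  0.05  0.98  1.4 ]
side high az 149.67463929621923 table-corrected 151.04499029570982 slope 2.5185562332441753
top high az 149.41844755947074 table-corrected 147.81107068247908 slope 2.6141257005596685
```

High side is now at about 149.5°, against the pointer at 149.2°. Releasing and retreating.

```bash
python3 -m crank '[[[0,0,0],0,150],[[0,0,0],0,100],[[0,0,0],0,50],[[0,0,0],0,0],[[0,0,0],0,0]]' 20; python3 -m crank '[[[0,0,0],0,0],[[0,0,0],0,0],[[0,0,-1],0,0],[[0,0,-3],0,0],[[0,0,-3],0,0]]'; python3 -m crank '[[[0,0,-3],0,0],[[0,0,-3],0,0],[[0,0,-3],0,0],[[0,0,0],0,0]]'; python3 tilt.py; python3 -c "
from plan import *
o=monitor.observe();print(o['position'],o['force'],o['width'])"; ls pics
```

```text
clock: 36.05
position: [0.7002, -0.0411, 0.0981]
ee_rot: [-0.185, -3.136, 0.0]
force: [-0.4, -0.4, 0.3]
width: 0.642
clock: 36.55
position: [0.7001, -0.041, 0.1692]
ee_rot: [-0.184, -3.135, 0.0]
force: [-0.2, 0.1, 1.1]
width: 0.993
clock: 36.95
position: [0.7028, -0.0409, 0.2644]
ee_rot: [0.184, 3.127, 0.001]
force: [-0.3, -0.0, 0.3]
width: 1.002
side high az 147.64142578576835 table-corrected 149.46919763870073 slope 2.5084915859607584
top high az 149.5060686710956 table-corrected 148.1938429812469 slope 2.6025149395243856
[ 0.7005 -0.041   0.2582] [ 0.123  -0.0053 -0.4744] 0.9998479685508671
c1a.png
c1b.png
c2b.png
c3b.png
c4b.png
dialside.png
dialtop.png
hole.png
s3c.png
side0.png
side1.png
side2.png
side3.png
side6.png
side7.png
side8.png
side_35.15.png
side_37.35.png
stageside.png
stageside5.png
stagetop.png
top0.png
top1.png
top2.png
top3.png
top5.png
top6.png
top8.png
top_35.55.png
top_37.75.png
```

View pics/top_37.75.png

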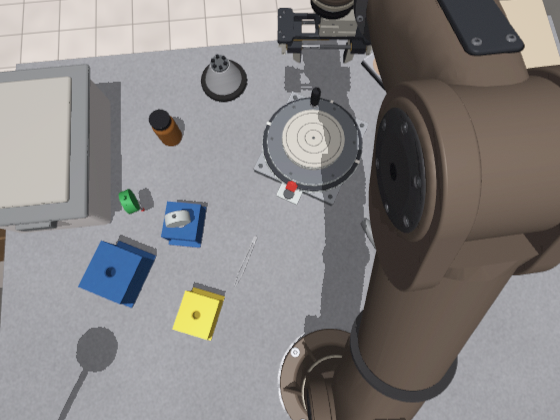

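View pics/side_37.35.png

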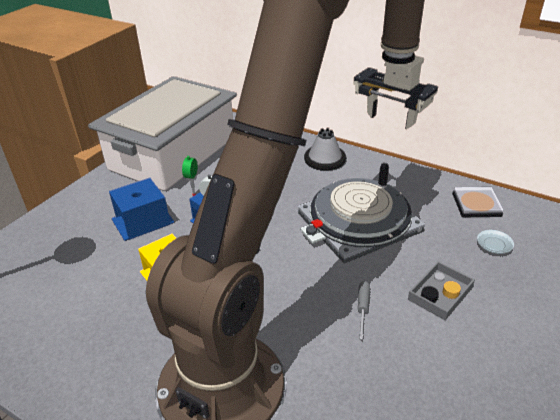

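```bash
python3 -c "
from plan import *
p,d=get_image('top'); X=cloud('top',d)
m=(X[...,2]>.1)&(X[...,2]<.16)&(abs(X[...,0]-.41)<.07)&(abs(X[...,1]-.32)<.06); P=X[m]; t=P[P[:,2].argsort()[-15:]]; print(len(P),P.mean(0),t.mean(0),cv2.minAreaRect(P[:,:2].astype(np.float32)*1000))"
```

```text
325 [0.4099 0.318  0.1257] [0.4108 0.3212 0.1417] ((411.9886474609375, 321.3081359863281), (25.770029067993164, 55.524269104003906), 8.689326286315918)
```

In the top view the handle stands clear at about (315,96), the indicator is upright in its rest at (178,218), and the gripper touches nothing. Handing in.

```bash
python3 -c "
from cell import workorder
print(workorder.sign_off())"
```

```text
the job is handed in; nothing more can be done
None
```

I finished the job and handed it in at about 38 s. The high side of the face now lies at the red pointer to within about 2°.

- **Probing:** I touched the face at all four marks, clockwise from the red pointer. The plunger was pushed in about 3 to 5 mm each time. The contact heights showed marks 2 and 3 high and 1 and 4 low. That agreed with the depth fits from both cameras, which put the high side at azimuth 4°.
- **Indicator:** It stands back in its small blue rest. Its top is at the same height as before, and it sits about 3 mm from where it stood, within the play of the hole.
- **Stage:** I turned it about 145° counter-clockwise by the handle, with the fingertips about 15 mm above the carrier's rim. After release the high side measured 147.6° (side) and 149.5° (top); the pointer is at about 149.2°. Corrected for the table's own slope, those readings are 149.5° and 148.2°.
- **Disagreements:**
    - The stage axis from the camera was about 3 mm off from the arc the arm followed. This put up to about 11 N on the gripper sideways, which I eased off before letting go.
    - The plunger force was too noisy to give the direction to better than roughly 10 to 20°. The final angle therefore rests on the depth fits, and the touches only confirm it roughly.

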